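Lock the slim filter cartridge into the dust extractor

TASK

In this polishing workshop, fit the slim filter cartridge, the one with two side lugs, into the round port on top of the dust extractor's filter housing: lower it fully home with its lugs through the two slots, turn it a quarter turn clockwise (seen from above) so that it locks, and let go. Leave the wide filter where it is.

Things in the scene. Friction and masses are not known exactly. Their poses are not given: they have to be found in the camera images.
- cartridge: Slim filter cartridge, loose, 0.22 kg, upright: tan pleated, grey-topped cylinder 60 dia x 80 tall, foot tapers to 48 dia. On top a grip bar 56 long (along x), 16 thick (y), from 80 to 116 above the underside. Two lugs along +x and -x, in line with the bar, reach 46 from the axis, 12 wide, 40 to 50 above the underside. Same after a half turn. Origin: centre of underside, z up its axis. (mm)
- housing: Dust extractor's filter housing, fixed: grey metal box 220 x 220 mm, deck 88 mm high, a round aluminium port in the middle of its top. Origin: centre of the underside, below the port's centre; z up. Port floor 30 mm above the origin: the cartridge's foot rests there when home. Black louvres on the -x side, black pipe stub on the +x side.
- port (a point): Centre of the port's mouth at its rim, 92 mm above the bench; axes as the housing. Hole 68 mm dia in an 8 mm thick lip; two slots 28 mm wide reach 50 mm out along +x and -x for the lugs. When home the lugs have 4 mm free height under the lip. Turns only clockwise from above, freely, no spring; locked at 90 degrees (lugs along y), hard stop about 8 degrees further.
- wide_filter: Wide filter, loose, standing on the bench, the wrong one: a tan pleated, grey-topped cylinder 90 mm in diameter and 55 mm tall with a round knob 28 mm in diameter and 20 mm tall on top, no lugs. Origin: centre of the underside.
Things that resemble listed ones, but are neither listed nor needed, are in the scene too. What is shaped like the cartridge but orange or yellow is not meant.

How it is judged:
On the way:
1. the cartridge is down in the port with its lugs below the lip (z of cartridge in the frame of housing below 0.036 m and horizontal distance between cartridge and port below 0.012 m), for 0.1 s.
At the end, for the whole second after the job is handed in: The slim cartridge rests released in the port: foot within 6 mm of the port's floor, within 12 mm of its centre, within 7 degrees of upright, lugs within 20 degrees of the locked quarter turn (along the housing's y). The wide filter is within 30 mm of where it was (all of step 1 and z of cartridge in the frame of housing above 0.025 m and angle between the x axis of cartridge and the y axis of housing, either way round below 0.35 rad and angle between cartridge's own z axis and vertical below 0.12 rad and linear speed of cartridge below 0.02 m/s and distance of wide_filter from where it was at the start of the episode below 0.03 m); the robot touches nothing.
It fails at once if the wide filter is shoved more than 30 mm from its place or picked up (distance of wide_filter from where it was at the start of the episode above 0.03 m).
It also fails if it takes over 45 s, if anything falls off the work surface, if the arm or the gripper's body presses on something with over 40 N, if the wrist force passes 120 N, or if a joint passes its speed limit or range.

ROBOT

A 7-joint arm with a two-finger parallel gripper is mounted at the origin on the work surface. World frame = base frame: x ahead of the robot, y to its left, z up, the work surface at z = 0. Lengths are in m, angles in rad, forces in N, time in s.
With the tool pointing down it reaches from about 0.425 to 0.925 m from the base axis. Payload 6.8 kg.
Tool frame: the origin (TCP) lies at the very end of the fingers, on their centre line; the grasp point (between the pads) lies r.grasp_offset behind it (r.grasp_offset is the distance from the TCP to the grasp point, in m); z points along the fingers, y is the direction in which the jaws open and shut (so a half turn about z gives the same grasp; the last joint's range is limited). The gripper opens to 85 mm and grips with 20 to 120 N. Pads are 22 mm wide; open, the fingers measure 114 mm over their backs; the gripper's body (76 mm by 85 mm) begins 54 mm behind the grasp point. The pads swing forward as they close: fully open they stand 13 mm farther back than shut.
Start: joints at [1.127, 0.477, 0.022, 1.555, -0.011, 1.109, -0.083], TCP at [0.222, -0.637, 0.231] pointing down, gripper open.
Joint ranges: [-2.96, 2.96], [-0.34, 2.1], [-1.41, 1.46], [0.24, 2.44], [-1.37, 4.51], [0.17, 1.92], [-2.96, 2.96]. Speed limits (rad/s): [2.39, 2.39, 3.14, 3.14, 3.14, 3.14, 3.14].

INTERFACE

Orientations are given as a rotation vector (axis times angle).
In Python, from bench import r gives the robot as it stands.
- The arm moves only by the shell command python3 -m jog 'ROWS' [FORCE]. ROWS is JSON, one flat list of numbers, 7 for each row, row after row: the turn, a rotation vector about the tool's x, y, z normalised to -1 to 1, where 1 is 180 degrees, then the shift along the tool's x, y, z normalised to -1 to 1, where 1 is 200 mm, then the opening, from 0 (shut) to 1 (fully open). In form: [wx, wy, wz, x, y, z, hand, wx, wy, wz, x, y, z, hand, ...]. A call has 1 to 12 rows; each row is the pose to reach, as a shift and turn from the pose measured when the call began, along the tool's axes at that moment, turning the shorter way round; what a row does not reach only later rows make up. A row lasts 1/10 s, in which the tool goes at most 50 mm and 8.59 degrees, less where a joint would pass 70% of its speed; a pose out of reach is approached as far as the arm can. A call with a number of a shift or a turn outside -1 to 1 is refused whole. A call with a gripper value outside its range is refused whole. The fingers move at their own pace and stop on an object; FORCE is the grip in N (left out, the last holds). Time passes only in rows, so rows that repeat a pose let the fingers close. It gives the time, the measured TCP pose, the force and the opening at its end, in the units of the state.
- r.get_obs(): the state, without advancing time (a new reading comes with each control period).
- r.grab_frame(name): name is "side" or "top"; returns the picture (384x512x3 uint8, red, green, blue); there is no depth.
- r.calibration(name): a dict with "K" (3x3 intrinsics, pixels), "origin" and "rotation" of the camera in the world. Camera axes: x right, y up, looking along -z (the intrinsics and any distortion apply to the point x, -y, -z); pixel columns grow to the right and rows downward; lengths in m; the calibration is good to about 2 mm. A picture is of the moment at which its call begins. calibration takes no time and is no camera call.
- r.hand_in(): hands the job in, once; it reports no verdict.
The state is a dict: "clock": time; "joints": joint angles; "qvel": joint speeds; "tau": joint torques, N m; "tcp_pos": TCP position; "orientation": TCP orientation; "contact_force": force on the tool from outside, world axes, zero at the start; "moment": the same for the moment, N m; "grip_width": finger opening in m.
Only numpy, scipy, OpenCV 4.12 (cv2) and the standard library are available. Lean on these libraries where they do the work, as an engineer would, in place of code of your own. Each camera call takes 0.05 s, during which the arm holds its last target.

## Working session

There is one attempt and no reset: what is moved stays moved. The work goes in short steps, Python scripts to look and compute and a shell command to move; the robot and the scene stay as the last step left them, time stands still between calls to the robot, and variables do not carry over. Pictures are saved under pics/ and viewed, and the job is handed in when it is done.

```bash
mkdir -p pics; ls
python3 - <<'E'
from bench import r
import cv2, numpy as np
for n in("side","top"):
    im=r.grab_frame(n); cv2.imwrite(f"pics/{n}0.png",im[:,:,::-1]); c=r.calibration(n); print(n,c)
print(r.get_obs(), r.grasp_offset)
E
```

```text
pics
side {'K': array([[444.0226553 ,   0.        , 259.52402393],
       [  0.        , 444.0226553 , 189.89918626],
       [  0.        ,   0.        ,   1.        ]]), 'origin': array([0.04669305, 0.42397632, 0.84332239]), 'rotation': array([ 0.31727359, -0.83239029, -2.29990134])}
top {'K': array([[366.68410813,   0.        , 256.37065949],
       [  0.        , 366.68410813, 188.81023271],
       [  0.        ,   0.        ,   1.        ]]), 'origin': array([ 0.34030798, -0.06717836,  0.83745053]), 'rotation': array([ 0.11674687, -0.14529363, -1.54824121])}
{'clock': 0.1, 'joints': array([ 1.12689939,  0.4777523 ,  0.0223521 ,  1.55634002, -0.0114928 ,
        1.10929533, -0.08313514]), 'qvel': array([-0.0018032 , -0.0008374 , -0.00062157, -0.00291522, -0.00054157,
       -0.00044339,  0.0008543 ]), 'tau': array([ 4.72288200e-03, -5.97763109e+01,  1.61384035e+00, -2.81955564e+01,
        1.28561578e-02,  5.03078161e-03,  4.52526353e-05]), 'tcp_pos': array([ 0.22223542, -0.63680706,  0.23040505]), 'orientation': array([-3.09582820e+00, -5.24692645e-01,  6.41706269e-04]), 'contact_force': array([ 0.13215885,  0.49530138, -0.59623624]), 'moment': array([ 0.02642342,  0.06674633, -0.02281177]), 'grip_width': 0.08554578118823417} 0.0187
```

View pics/side0.png

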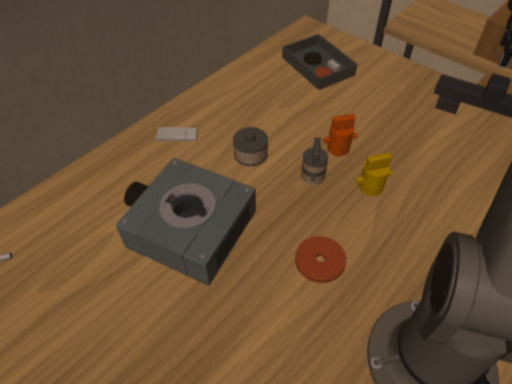

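View pics/top0.png

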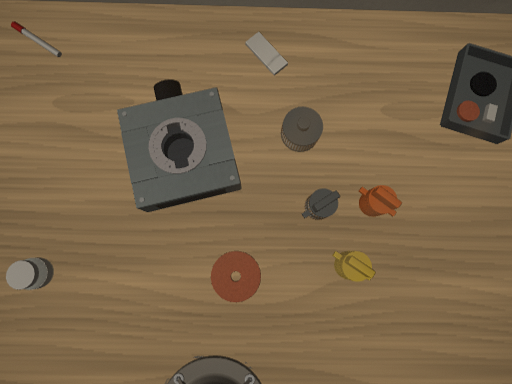

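Candidates: the grey-topped lugged cylinder at top (322,204) / side (314,162); the orange look-alike at top (380,201); the yellow one at top (356,266); the wide filter at top (302,130), which has a knob and no lugs. I choose the grey one at (322,204) and check it in close crops.

```bash
cat > h.py <<'E'
import numpy as np, cv2
from scipy.spatial.transform import Rotation as R
from bench import r
def cam(n):
    c=r.calibration(n); return np.array(c['K']),np.array(c['origin']),R.from_rotvec(c['rotation']).as_matrix()
def ray(n,p):
    K,o,M=cam(n); x=(p[0]-K[0,2])/K[0,0]; y=(p[1]-K[1,2])/K[1,1]
    return o, M@np.array([x,-y,-1.])
def onz(n,p,z):
    o,d=ray(n,p); return o+d*(z-o[2])/d[2]
def proj(n,P):
    K,o,M=cam(n); q=M.T@(np.array(P)-o); return np.array([K[0,0]*q[0]/-q[2]+K[0,2], K[1,1]*-q[1]/-q[2]+K[1,2]])
def tri(p1,p2,n1="top",n2="side"):
    o1,d1=ray(n1,p1);o2,d2=ray(n2,p2)
    A=np.stack([d1,-d2],1); s=np.linalg.lstsq(A,o2-o1,rcond=None)[0]
    a,b=o1+d1*s[0],o2+d2*s[1]; return (a+b)/2, np.linalg.norm(a-b)
E
python3 - <<'E'
import cv2
t=cv2.imread('pics/top0.png');s=cv2.imread('pics/side0.png')
def c(im,x,y,w,h,k,f): cv2.imwrite(f,cv2.resize(im[y:y+h,x:x+w],None,fx=k,fy=k,interpolation=cv2.INTER_CUBIC))
a=cv2.resize(t[170:240,290:360],None,fx=5.7,fy=5.7,interpolation=cv2.INTER_CUBIC)
b=cv2.resize(s[130:200,280:350],None,fx=5.7,fy=5.7,interpolation=cv2.INTER_CUBIC)
cv2.imwrite('pics/cart.png',cv2.convertScaleAbs(cv2.hconcat([a,b]),alpha=1.8))
cv2.imwrite('pics/port.png',cv2.convertScaleAbs(cv2.resize(t[70:220,100:260],None,fx=4,fy=4,interpolation=cv2.INTER_CUBIC),alpha=1.8))
E
```

```text
(no output)
```

View pics/cart.png

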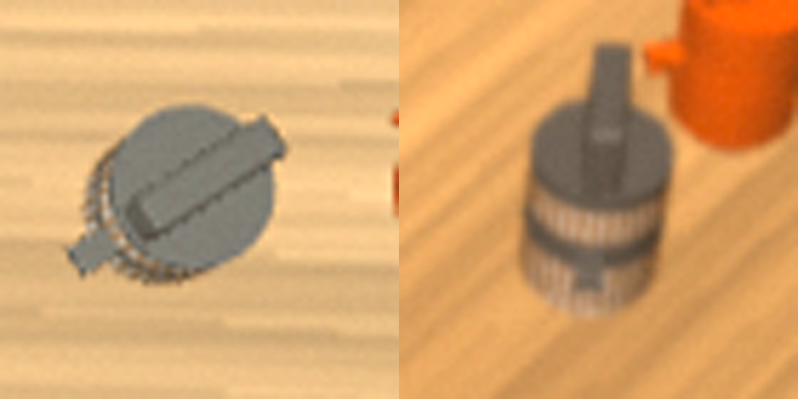

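View pics/port.png

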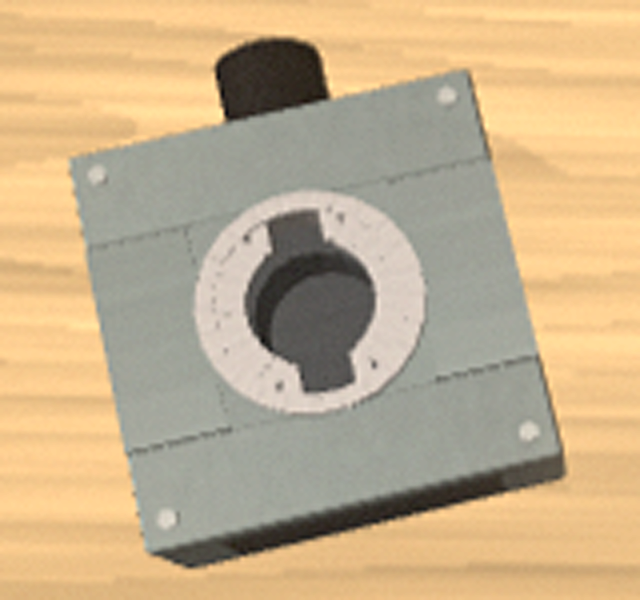

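The crops show tan pleats, a grey top with a bar and a side lug, so this is the right part. The port has its slots at about crop (297,212) and (328,390), towards the pipe stub (+x) and away from it. Next I measure these with masks.

Run:
```python
from h import *
t=cv2.imread('pics/top0.png');s=cv2.imread('pics/side0.png')
# port ring: bright low-sat
def ring(im,n,x0,y0,x1,y1):
    hsv=cv2.cvtColor(im,cv2.COLOR_BGR2HSV); m=((hsv[...,1]<45)&(hsv[...,2]>85)).astype(np.uint8)
    mm=np.zeros_like(m); mm[y0:y1,x0:x1]=m[y0:y1,x0:x1]
    cs,_=cv2.findContours(mm,cv2.RETR_CCOMP,cv2.CHAIN_APPROX_NONE); c=max(cs,key=cv2.contourArea)
    P=np.array([onz(n,p,0.092) for p in c[:,0]])[:, :2]
    h=cv2.convexHull(P.astype(np.float32)); 
    A=np.c_[2*P,np.ones(len(P))]; x=np.linalg.lstsq(A,(P**2).sum(1),rcond=None)[0]
    rr=np.hypot(*(P-x[:2]).T); print(n,'ring',x[:2],np.sqrt(x[2]+x[:2]@x[:2]),'res',rr.std(),len(P))
    return x[:2]
C=ring(t,'top',130,100,230,190); ring(s,'side',140,170,240,240)
def cp(x,y,ox,oy,k): return ((x+.5)/k-.5+ox,(y+.5)/k-.5+oy)
# screws on deck
W=[onz('top',cp(*q,100,70,4),0.088)[:2] for q in [(97,175),(447,95),(529,430),(168,518)]]
W=np.array(W);print('screws centre',W.mean(0),'sides',[np.linalg.norm(W[i]-W[i-1]) for i in range(4)])
for a,b in((3,0),(2,1)): d=W[b]-W[a];print('x dir',np.degrees(np.arctan2(d[1],d[0])))
for a,b in((1,0),(2,3)): d=W[b]-W[a];print('y dir-90',np.degrees(np.arctan2(d[1],d[0]))-90)
S=[onz('top',cp(*q,100,70,4),0.092)[:2] for q in [(297,211),(328,390)]]
print('slot ends',S,np.mean(S,0)); d=S[0]-S[1];print(np.degrees(np.arctan2(d[1],d[0])),np.linalg.norm(d))
# cartridge
hsv=cv2.cvtColor(t,cv2.COLOR_BGR2HSV)
m=np.zeros(t.shape[:2],np.uint8); m[175:235,295:352]=((hsv[...,1]<60))[175:235,295:352]
cv2.imwrite('pics/m.png',cv2.resize(m[170:240,290:360]*255,None,fx=5,fy=5,interpolation=0))
cs,_=cv2.findContours(m,cv2.RETR_EXTERNAL,cv2.CHAIN_APPROX_NONE);c=max(cs,key=cv2.contourArea)
print('mask circ',cv2.minEnclosingCircle(c),cv2.contourArea(c))
k=5.7
print('disc centre',onz('top',cp(192,187,290,170,k),.080))
B=[onz('top',cp(*q,290,170,k),.116)[:2] for q in [(138,200),(160,233),(287,150),(265,117)]]
B=np.array(B);print('bar centre',B.mean(0),'sides',[np.linalg.norm(B[i]-B[i-1]) for i in range(4)])
d=(B[2]+B[3]-B[0]-B[1]);print('bar ang',np.degrees(np.arctan2(d[1],d[0])))
L=onz('top',cp(78,260,290,170,k),.045)[:2];print('lug tip',L)
```

```text
top ring [0.55335057 0.08426121] 0.10832435654676828 res 0.012495295232040519 474
side ring [0.55534641 0.08899571] 0.05839720410701999 res 0.00494403071878885 223
screws centre [0.55751312 0.08830991] sides [np.float64(0.1903096285292708), np.float64(0.19100266684377243), np.float64(0.19023215637252547), np.float64(0.1901743189052961)]
x dir 15.316808521150405
x dir 15.067374082820749
y dir-90 15.170594986038182
y dir-90 15.193842135223349
slot ends [array([0.60540887, 0.09735574]), array([0.5087886 , 0.07609486])] [0.55709873 0.0867253 ]
12.409919514062706 0.09893179573185495
mask circ ((320.5, 204.5), 20.796733856201172) 687.0
disc centre [ 0.44238876 -0.22022289  0.08      ]
bar centre [ 0.4419741  -0.22028376] sides [np.float64(0.05425445626731257), np.float64(0.013693486401849697), np.float64(0.054120677300593105), np.float64(0.013803365630785778)]
bar ang -56.176722306686024
lug tip [ 0.41821802 -0.18333186]
```

View pics/m.png

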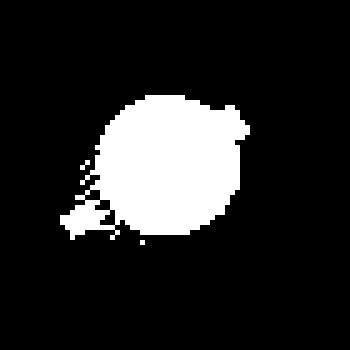

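```bash
cat >> h.py <<'E'
def tool():
    o=r.get_obs(); M=R.from_rotvec(o['orientation']).as_matrix(); return np.array(o['tcp_pos']),M,o
def goto(P,yaw):
    """tool-down target: TCP at P, tool y axis along world angle yaw (deg, mod 180) -> row values (turn, shift)"""
    p,M,o=tool(); out=[]
    for a in (yaw,yaw+180):
        y=np.array([np.cos(np.radians(a)),np.sin(np.radians(a)),0]); z=np.array([0,0,-1.]); T=np.stack([np.cross(y,z),y,z],1)
        w=R.from_matrix(M.T@T).as_rotvec(); out.append(w)
    sh=M.T@(np.array(P)-p)/.2
    for w in out: print('turn',np.round(w/np.pi,4),'deg',np.round(np.degrees(np.linalg.norm(w)),1),'shift',np.round(sh,4))
    print('j7 %.3f j1 %.3f tool y ang %.1f tcp'%(o['joints'][6],o['joints'][0],np.degrees(np.arctan2(M[1,1],M[0,1]))),np.round(p,4),'t',o['clock'])
E
python3 - <<'E'
from h import *
t=cv2.imread('pics/top0.png');s=cv2.imread('pics/side0.png')
print(t[145,155],t[120,150],t[145,212],s[205,165])
for n,im,b in(('top',t,(140,105,215,185)),('side',s,(155,180,220,230))):
    g=im.min(2).astype(int); x0,y0,x1,y1=b
    for th in (92,100,106):
        m=np.zeros(g.shape,np.uint8); m[y0:y1,x0:x1]=g[y0:y1,x0:x1]>th
        cs,_=cv2.findContours(m,cv2.RETR_EXTERNAL,cv2.CHAIN_APPROX_NONE);c=max(cs,key=cv2.contourArea)
        P=np.array([onz(n,p,0.092) for p in c[:,0]])[:, :2].astype(np.float32)
        (e,ax,_)=cv2.fitEllipse(P); print(n,th,'ring',e,ax,len(P))
print('wide top',onz('top',(303,125),.075),'orange',onz('top',(380,201),.08))
P0=np.array([.557,.0875]);
goto([.442,-.220,.20],33.8)
E
```

```text
[109 115 123] [85 90 87] [87 92 89] [ 91  95 109]
top 92 ring (0.5569892525672913, 0.08833178132772446) (0.11790458858013153, 0.11898553371429443) 160
top 100 ring (0.5568506717681885, 0.08824410289525986) (0.11684593558311462, 0.11779753118753433) 158
top 106 ring (0.5560876727104187, 0.08788515627384186) (0.1070312112569809, 0.10816935449838638) 340
side 92 ring (0.5385249853134155, 0.13663551211357117) (0.0035340627655386925, 0.005320269148796797) 5Traceback (most recent call last):
  File "<stdin>", line 8, in <module>
ValueError: max() iterable argument is empty
```

Run:
```python
from h import *
s=cv2.imread('pics/side0.png')
g=(s[...,2].astype(int)-s[...,0])
b=np.zeros(g.shape,np.uint8); b[178:232,152:222]=((s[...,2]>80)&(g>4))[178:232,152:222]
cs,_=cv2.findContours(b,cv2.RETR_EXTERNAL,cv2.CHAIN_APPROX_NONE);c=max(cs,key=cv2.contourArea)
P=np.array([onz('side',p,0.092) for p in c[:,0]])[:, :2].astype(np.float32)
print('side ring',cv2.fitEllipse(P),len(P))
# side: bar top of cartridge: crop (595..632,45)->
k=5.7; f=lambda x,y:((x-399+.5)/k-.5+280,(y+.5)/k-.5+130)
print('side disc centre',onz('side',f(602,153),.080))
print('wide top',onz('top',(303,125),.075),'orange',onz('top',(380,201),.08))
goto([.442,-.220,.20],33.8)
```

```text
side ring ((0.5531678795814514, 0.08720268309116364), (0.12062370032072067, 0.12549369037151337), 23.157184600830078) 148
side disc centre [ 0.43746123 -0.21901792  0.08      ]
wide top [ 0.61220625 -0.17920906  0.075     ] orange [ 0.44766731 -0.3396901   0.08      ]
turn [-4.000e-04 -5.000e-04 -5.809e-01] deg 104.6 shift [ 1.7242 -1.6053  0.1545]
turn [-4.000e-04  4.000e-04  4.191e-01] deg 75.4 shift [ 1.7242 -1.6053  0.1545]
j7 -0.083 j1 1.127 tool y ang -70.8 tcp [ 0.2222 -0.6368  0.2304] t 0.1
```

Top and side views agree on the relative vector, with a common offset of about 4 mm in x. I use the mean: cartridge (0.440,-0.2195) with bar at -56°, port (0.555,0.0877) with yaw 15.2°. Measured sizes match the given ones. Joint 7 range allows a grasp with tool y at +33.8°, insertion at +105.2° and lock at +15.2°.

```bash
python3 -m jog '[0,0,-0.04,0.1,-0.09,0,1, 0,0,-0.08,0.2,-0.18,0,1, 0,0,-0.12,0.3,-0.28,0,1, 0,0,-0.16,0.4,-0.37,0,1, 0,0,-0.2,0.5,-0.46,0,1, 0,0,-0.24,0.6,-0.55,0,1, 0,0,-0.28,0.7,-0.65,0,1, 0,0,-0.32,0.8,-0.74,0,1, 0,0,-0.36,0.9,-0.84,0,1, 0,0,-0.4,1,-0.93,0,1, 0,0,-0.44,1,-0.93,0,1, 0,0,-0.47,1,-0.93,0,1]' 60; python3 -c "
from h import *
goto([.440,-.2195,.20],33.8)"
```

```text
clock: 1.3
tcp_pos: [0.3502, -0.3941, 0.2305]
orientation: [-1.928, -2.478, -0.001]
contact_force: [-0.1, -0.2, -0.8]
grip_width: 0.0856
turn [-1.000e-04 -7.000e-04 -1.087e-01] deg 19.6 shift [0.7355 0.6501 0.1537]
turn [-1.000e-03  1.000e-04  8.913e-01] deg 160.4 shift [0.7355 0.6501 0.1537]
j7 0.874 j1 1.033 tool y ang 14.2 tcp [ 0.3502 -0.3941  0.2305] t 1.3
```

```bash
python3 -m jog '[0,0,-0.02,0.1,0.09,0.02,1, 0,0,-0.04,0.2,0.18,0.04,1, 0,0,-0.06,0.3,0.27,0.06,1, 0,0,-0.08,0.4,0.36,0.08,1, 0,0,-0.109,0.5,0.45,0.1,1, 0,0,-0.109,0.6,0.54,0.12,1, 0,0,-0.109,0.7,0.63,0.15,1, 0,0,-0.109,0.735,0.65,0.15,1, 0,0,-0.109,0.735,0.65,0.15,1, 0,0,-0.109,0.735,0.65,0.15,1]'; python3 -c "
from h import *
for n in('top','side'):
    im=r.grab_frame(n); cv2.imwrite('pics/'+n+'1.png',im[:,:,::-1])
goto([.440,-.2195,.085],33.8)
t=cv2.imread('pics/top1.png');s=cv2.imread('pics/side1.png')
cv2.imwrite('pics/c1.png',cv2.convertScaleAbs(cv2.hconcat([cv2.resize(t[140:260,260:380],None,fx=3.3,fy=3.3),cv2.resize(s[90:210,260:380],None,fx=3.3,fy=3.3)]),alpha=1.6))"
```

```text
clock: 2.3
tcp_pos: [0.4397, -0.2201, 0.2008]
orientation: [-1.476, -2.771, -0.001]
contact_force: [-1.8, -0.9, 0.7]
grip_width: 0.0855
turn [-0.0001 -0.0006 -0.0001] deg 0.1 shift [0.0031 0.0059 0.5792]
turn [-9.000e-04  1.000e-04  9.999e-01] deg 180.0 shift [0.0031 0.0059 0.5792]
j7 0.779 j1 0.795 tool y ang 33.8 tcp [ 0.4395 -0.2208  0.2008] t 2.4
```

View pics/c1.png

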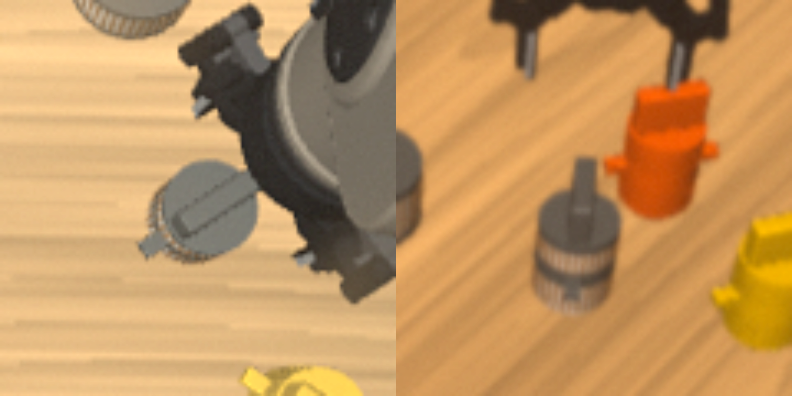

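```bash
python3 -c "
from h import *
print(onz('top',(337,195.5),.213), tri((337,195.5),(260+208/3.3,90+82/3.3)))"
python3 -m jog '[0,0,0,0,0.005,0.1,1, 0,0,0,0,0.005,0.2,1, 0,0,0,0,0.005,0.3,1, 0,0,0,0,0.005,0.4,1, 0,0,0,0,0.005,0.48,1, 0,0,0,0,0.005,0.53,1, 0,0,0,0,0.005,0.575,1, 0,0,0,0,0.005,0.575,1, 0,0,0,0,0.005,0.575,1]' 60
```

```text
[ 0.43695332 -0.21734361  0.213     ] (array([ 0.43506204, -0.21925348,  0.21054259]), np.float64(0.005253066868912077))
clock: 3.3
tcp_pos: [0.4405, -0.2204, 0.0862]
orientation: [-1.48, -2.77, -0.001]
contact_force: [-0.3, -0.6, -0.4]
grip_width: 0.0853
```

```bash
python3 -m jog '[0,0,0,0,0,0,0.6, 0,0,0,0,0,0,0.4, 0,0,0,0,0,0,0.25, 0,0,0,0,0,0,0.1, 0,0,0,0,0,0,0, 0,0,0,0,0,0,0, 0,0,0,0,0,0,0, 0,0,0,0,0,0,0, 0,0,0,0,0,0,0]' 60; python3 -m jog '[0,0,0,0,0,-0.1,0, 0,0,0,0,0,-0.2,0, 0,0,0,0,0,-0.3,0, 0,0,0,0,0,-0.4,0, 0,0,0,0,0,-0.5,0, 0,0,0,0,0,-0.6,0, 0,0,0,0,0,-0.7,0, 0,0,0,0,0,-0.75,0, 0,0,0,0,0,-0.75,0, 0,0,0,0,0,-0.75,0]'
python3 -c "
from h import *
for n in('top','side'):
    im=r.grab_frame(n); cv2.imwrite('pics/'+n+'2.png',im[:,:,::-1])
goto([.555,.0877,.236],105.2)
t=cv2.imread('pics/top2.png');s=cv2.imread('pics/side2.png')
cv2.imwrite('pics/c2.png',cv2.convertScaleAbs(cv2.hconcat([cv2.resize(t[140:260,280:400],None,fx=3.3,fy=3.3),cv2.resize(s[60:180,260:380],None,fx=3.3,fy=3.3)]),alpha=1.6))"
```

```text
clock: 4.2
tcp_pos: [0.4409, -0.2205, 0.0865]
orientation: [-1.48, -2.771, -0.001]
contact_force: [0.7, -0.2, 6.5]
grip_width: 0.0149
clock: 5.2
tcp_pos: [0.4402, -0.2205, 0.2355]
orientation: [-1.48, -2.769, -0.001]
contact_force: [-0.8, 0.3, -2.1]
grip_width: 0.015
turn [ 3.000e-04 -9.000e-04 -3.969e-01] deg 71.4 shift [ 0.961   1.3339 -0.0025]
turn [-1.000e-03 -4.000e-04  6.031e-01] deg 108.6 shift [ 0.961   1.3339 -0.0025]
j7 0.805 j1 0.811 tool y ang 33.8 tcp [ 0.44   -0.2204  0.2352] t 5.3
```

View pics/c2.png

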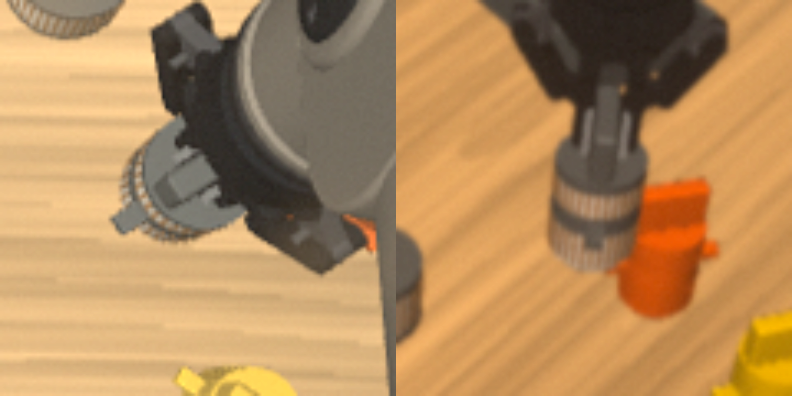

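```bash
python3 -m jog '[0,0,-0.03,0.06,0.08,0,0, 0,0,-0.06,0.12,0.17,0,0, 0,0,-0.09,0.18,0.25,0,0, 0,0,-0.12,0.24,0.33,0,0, 0,0,-0.15,0.3,0.42,0,0, 0,0,-0.18,0.36,0.5,0,0, 0,0,-0.21,0.42,0.58,0,0, 0,0,-0.24,0.48,0.67,0,0, 0,0,-0.27,0.54,0.75,0,0, 0,0,-0.3,0.6,0.83,0,0, 0,0,-0.33,0.66,0.92,0,0, 0,0,-0.36,0.72,1,0,0]'
python3 -c "
from h import *
goto([.555,.0877,.236],105.2)"
```

```text
clock: 6.5
tcp_pos: [0.526, 0.0113, 0.2344]
orientation: [0.241, -3.129, -0.004]
contact_force: [-0.0, 0.6, -2.2]
grip_width: 0.0151
turn [ 0.001  -0.001  -0.0356] deg 6.4 shift [-0.2015  0.3554 -0.0078]
turn [-0.0016 -0.0014  0.9644] deg 173.6 shift [-0.2015  0.3554 -0.0078]
j7 1.329 j1 0.546 tool y ang 98.8 tcp [0.526  0.0113 0.2344] t 6.5
```

```bash
python3 -m jog '[0,0,-0.01,-0.05,0.09,0,0, 0,0,-0.02,-0.1,0.18,0,0, 0,0,-0.035,-0.15,0.27,0,0, 0,0,-0.035,-0.2,0.355,0,0, 0,0,-0.035,-0.2,0.355,0,0, 0,0,-0.035,-0.2,0.355,0,0, 0,0,-0.035,-0.2,0.355,0,0]'
python3 -c "
from h import *
for n in('top','side'):
    im=r.grab_frame(n); cv2.imwrite('pics/'+n+'3.png',im[:,:,::-1])
goto([.555,.0877,.165],105.2)
t=cv2.imread('pics/top3.png');s=cv2.imread('pics/side3.png')
cv2.imwrite('pics/c3.png',cv2.convertScaleAbs(cv2.hconcat([cv2.resize(t[70:220,100:250],None,fx=2.6,fy=2.6),cv2.resize(s[120:270,110:260],None,fx=2.6,fy=2.6)]),alpha=1.6))"
```

```text
clock: 7.2
tcp_pos: [0.5543, 0.0863, 0.2337]
orientation: [0.41, -3.11, -0.003]
contact_force: [-0.5, -0.5, -3.0]
grip_width: 0.0147
turn [ 0.0008 -0.0012 -0.0011] deg 0.3 shift [-0.0056  0.005   0.3453]
turn [-0.0019 -0.0013  0.9989] deg 179.8 shift [-0.0056  0.005   0.3453]
j7 1.268 j1 0.401 tool y ang 105.0 tcp [0.5545 0.0863 0.2341] t 7.3
```

View pics/c3.png

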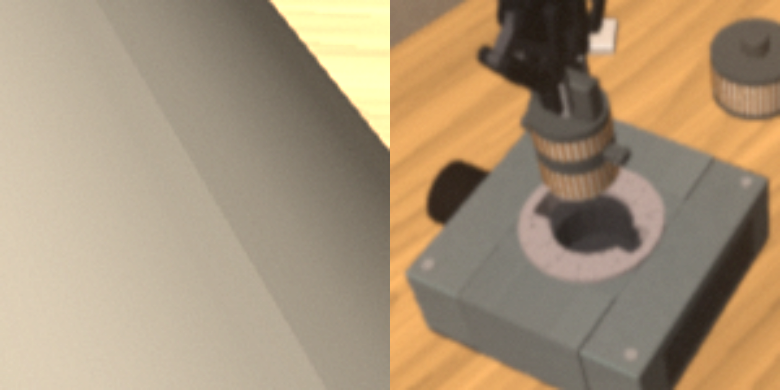

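```bash
python3 -c "
from h import *
p=tool()[0]
s=cv2.imread('pics/side3.png'); s=cv2.convertScaleAbs(s[120:240,130:260],alpha=1.6); k=6; s=cv2.resize(s,None,fx=k,fy=k,interpolation=2)[:600]
def d(P,c):
    q=proj('side',P); q=((q-[130,120]+.5)*k-.5).astype(int); cv2.circle(s,tuple(int(v) for v in q),2,c,-1)
z0=p[2]-.0865
th=np.linspace(0,2*np.pi,120)
for r_,z,c in((.03,z0+.08,(0,255,0)),(.024,z0,(0,255,0))):
    for a in th: d([p[0]+r_*np.cos(a),p[1]+r_*np.sin(a),z],c)
for sg in(1,-1):
    a=np.radians(15.2); d([p[0]+sg*.046*np.cos(a),p[1]+sg*.046*np.sin(a),z0+.045],(0,0,255))
    d([.555+sg*.05*np.cos(a),.0877+sg*.05*np.sin(a),.092],(255,0,0))
for a in th: d([.555+.034*np.cos(a),.0877+.034*np.sin(a),.092],(255,0,0)); d([.555+.059*np.cos(a),.0877+.059*np.sin(a),.092],(255,0,0))
cv2.imwrite('pics/c3b.png',s)"
```

```text
(no output)
```

View pics/c3b.png

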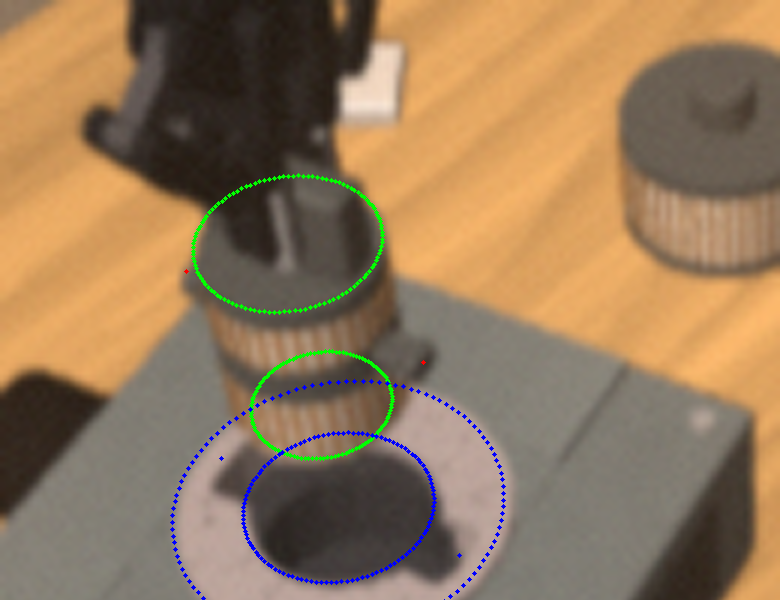

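The overlay shows port and cartridge both shifted by the same ~1 px from the prediction, so they are aligned to within about 1 mm, and the lug points along the slots. I lower it in stages.

```bash
python3 -m jog '[0,0,0,-0.005,0.005,0.1,0, 0,0,0,-0.005,0.005,0.2,0, 0,0,0,-0.005,0.005,0.27,0, 0,0,0,-0.005,0.005,0.33,0, 0,0,0,-0.005,0.005,0.38,0, 0,0,0,-0.005,0.005,0.42,0, 0,0,0,-0.005,0.005,0.42,0, 0,0,0,-0.005,0.005,0.42,0]'
python3 -c "
from h import *
im=r.grab_frame('side'); cv2.imwrite('pics/side4.png',im[:,:,::-1])
goto([.555,.0877,.1165],105.2)
s=cv2.imread('pics/side4.png')
cv2.imwrite('pics/c4.png',cv2.convertScaleAbs(cv2.resize(s[140:240,120:250],None,fx=5,fy=5,interpolation=2),alpha=1.6))"
```

```text
clock: 8.1
tcp_pos: [0.5551, 0.0879, 0.1503]
orientation: [0.41, -3.111, -0.004]
contact_force: [0.3, -0.5, -2.6]
grip_width: 0.0154
turn [ 0.0008 -0.0009 -0.001 ] deg 0.3 shift [ 0.0011 -0.0014  0.1707]
turn [-0.0014 -0.0013  0.9989] deg 179.8 shift [ 0.0011 -0.0014  0.1707]
j7 1.187 j1 0.347 tool y ang 105.0 tcp [0.5552 0.088  0.1506] t 8.15
```

View pics/c4.png

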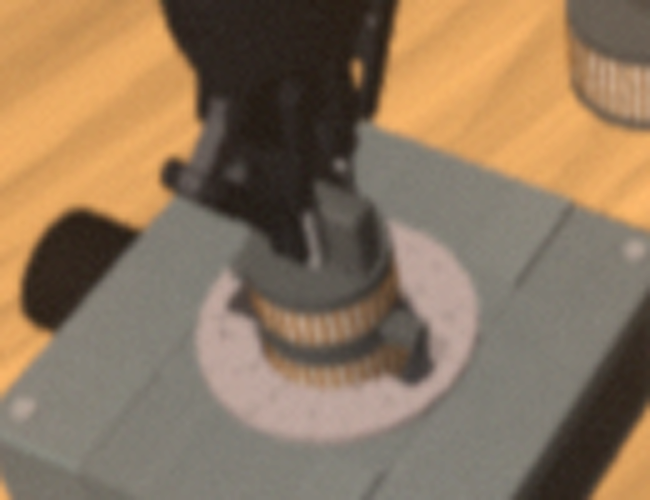

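The cartridge has entered the port with no contact force, and the lug is over its slot at crop (415,350). I lower it the rest of the way.

```bash
python3 -m jog '[0,0,0,0,0,0.04,0, 0,0,0,0,0,0.08,0, 0,0,0,0,0,0.11,0, 0,0,0,0,0,0.13,0, 0,0,0,0,0,0.15,0, 0,0,0,0,0,0.165,0, 0,0,0,0,0,0.17,0, 0,0,0,0,0,0.17,0]'
```

```text
clock: 8.95
tcp_pos: [0.5552, 0.0881, 0.1167]
orientation: [0.41, -3.112, -0.003]
contact_force: [-1.3, -0.3, -2.0]
grip_width: 0.0149
```

```bash
python3 -m jog '[0,0,0,0,0,0.005,0, 0,0,0,0,0,0.005,0, 0,0,0,0,0,0.005,0]'
```

```text
clock: 9.25
tcp_pos: [0.5555, 0.0883, 0.1166]
orientation: [0.41, -3.112, -0.003]
contact_force: [-2.0, -0.6, 5.0]
grip_width: 0.0147
```

Floor contact (5 N upward at the expected height), so it is home. Now the turn: clockwise from above is +z of the tool.

```bash
python3 -m jog '[0,0,0.04,0,0,-0.003,0, 0,0,0.08,0,0,-0.003,0, 0,0,0.12,0,0,-0.003,0, 0,0,0.16,0,0,-0.003,0, 0,0,0.2,0,0,-0.003,0, 0,0,0.24,0,0,-0.003,0]'; python3 -c "
from h import *
goto([.555,.0877,.1165],15.2)"
```

```text
clock: 9.85
tcp_pos: [0.5556, 0.0883, 0.1173]
orientation: [-0.772, -3.043, -0.002]
contact_force: [-0.6, 0.6, -2.5]
grip_width: 0.0144
turn [-2.000e-04 -9.000e-04  2.573e-01] deg 46.3 shift [ 0.001  -0.004   0.0038]
turn [ 1.100e-03 -3.000e-04 -7.427e-01] deg 133.7 shift [ 0.001  -0.004   0.0038]
j7 0.491 j1 0.196 tool y ang 61.5 tcp [0.5556 0.0883 0.1173] t 9.85
```

```bash
python3 -m jog '[0,0,0.04,0,0,0.002,0, 0,0,0.08,0,0,0.002,0, 0,0,0.12,0,0,0.002,0, 0,0,0.16,0,0,0.002,0, 0,0,0.2,0,0,0.002,0, 0,0,0.23,0,0,0.002,0, 0,0,0.257,0,0,0.002,0, 0,0,0.257,0,0,0.002,0, 0,0,0.257,0,0,0.002,0]'; python3 -c "
from h import *
o=r.get_obs();print(o['moment'])
im=r.grab_frame('side'); cv2.imwrite('pics/side5.png',im[:,:,::-1])
goto([.555,.0877,.1165],15.2)
s=cv2.imread('pics/side5.png')
cv2.imwrite('pics/c5.png',cv2.convertScaleAbs(cv2.resize(s[140:240,120:250],None,fx=5,fy=5,interpolation=2),alpha=1.6))"
```

```text
clock: 10.75
tcp_pos: [0.5555, 0.0885, 0.1169]
orientation: [-1.902, -2.497, -0.0]
contact_force: [1.3, 0.2, -1.9]
grip_width: 0.0151
[ 0.00882213 -0.00203667 -0.04106514]
turn [-0.0005 -0.0007  0.0011] deg 0.2 shift [-0.0026 -0.0036  0.0018]
turn [ 1.100e-03 -8.000e-04 -9.989e-01] deg 179.8 shift [-0.0026 -0.0036  0.0018]
j7 -0.214 j1 0.054 tool y ang 15.4 tcp [0.5556 0.0884 0.1169] t 10.8
```

View pics/c5.png

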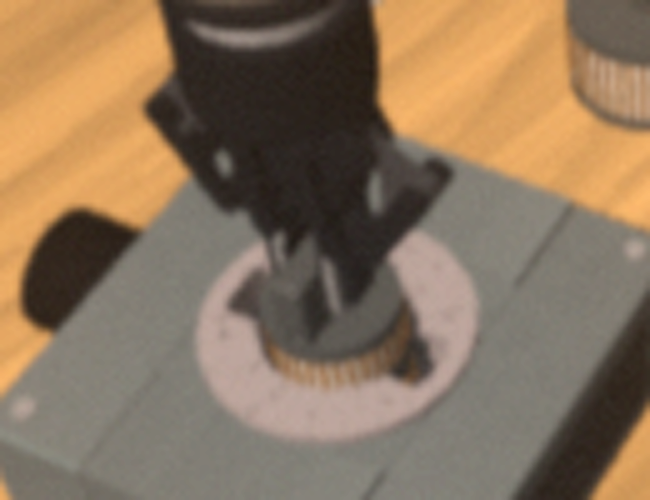

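The slots are now empty and the cartridge is home. I lower the last half millimetre, release and lift clear.

```bash
python3 -m jog '[0,0,0,0,0,0.002,0, 0,0,0,0,0,0.002,0.2, 0,0,0,0,0,0.002,0.4, 0,0,0,0,0,0.002,0.6, 0,0,0,0,0,0.002,0.8, 0,0,0,0,0,0.002,1, 0,0,0,0,0,0.002,1, 0,0,0,0,0,0.002,1, 0,0,0,0,0,0.002,1]'; python3 -m jog '[0,0,0,0,0,-0.08,1, 0,0,0,0,0,-0.18,1, 0,0,0,0,0,-0.3,1, 0,0,0,0,0,-0.42,1, 0,0,0,0,0,-0.54,1, 0,0,0,0,0,-0.66,1, 0,0,0,0,0,-0.75,1, 0,0,0,0,0,-0.75,1, 0,0,0,0,0,-0.75,1]'
```

```text
clock: 11.7
tcp_pos: [0.5555, 0.0884, 0.1164]
orientation: [-1.902, -2.497, -0.0]
contact_force: [-0.2, -0.1, -0.7]
grip_width: 0.0854
clock: 12.6
tcp_pos: [0.5557, 0.0881, 0.2662]
orientation: [-1.902, -2.497, -0.0]
contact_force: [0.2, -0.2, -0.8]
grip_width: 0.0856
```

```bash
python3 -c "
from h import *
for n in('side','top'):
    im=r.grab_frame(n); cv2.imwrite('pics/'+n+'6.png',im[:,:,::-1])
s=cv2.imread('pics/side6.png');t=cv2.imread('pics/top6.png')
cv2.imwrite('pics/c6.png',cv2.convertScaleAbs(cv2.resize(s[140:240,120:250],None,fx=6,fy=6,interpolation=2),alpha=1.6))
print(onz('side',(250,132),.075),r.get_obs()['contact_force'])"
```

```text
[ 0.61562594 -0.18377708  0.075     ] [-0.24109824 -0.63548793 -0.1555151 ]
```

View pics/c6.png

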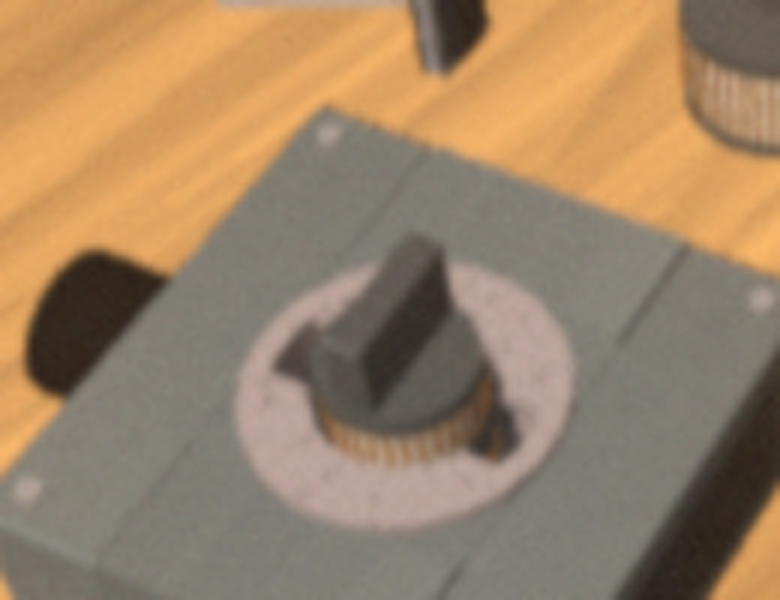

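View pics/top6.png

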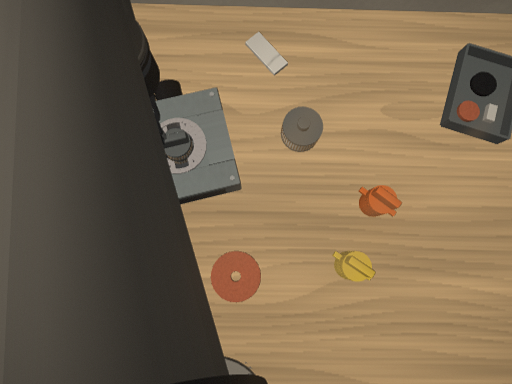

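```bash
python3 -c "
from h import *
f=lambda x,y:((x+.5)/6-.5+120,(y+.5)/6-.5+140)
B=np.array([onz('side',f(*q),.146)[:2] for q in [(325,345),(363,365),(443,250),(408,233)]])
d=B[0]+B[1]-B[2]-B[3];print(B.mean(0),np.degrees(np.arctan2(d[1],d[0])),np.linalg.norm(d)/2)
a,b=cv2.imread('pics/top0.png'),cv2.imread('pics/top6.png')
print('wide diff',cv2.absdiff(a,b)[100:160,275:330].mean())
r.hand_in()"
```

```text
[0.55046287 0.08865086] 107.46619006968714 0.05522727852709013
wide diff 28.544949494949496
the job is handed in; nothing more can be done
```

```bash
python3 -c "
import cv2
a,b=cv2.imread('pics/top0.png'),cv2.imread('pics/top6.png')
print(a.mean((0,1)),b[:, 260:].mean((0,1)),a[:,260:].mean((0,1)))
for i in(a,b):
    h=cv2.cvtColor(i,cv2.COLOR_BGR2HSV)[95:160,270:335,1]; m=cv2.moments((h<70).astype('uint8'),True); print(270+m['m10']/m['m00'],95+m['m01']/m['m00'],m['m00'])
"
```

```text
[ 73.18736776 101.80907694 123.49978638] [ 94.64256779 132.39041832 160.83081184] [ 71.83691923 101.46700355 123.77806713]
301.8914100486224 126.42949756888169 1234.0
301.7952 126.4824 1250.0
```

I fitted the slim grey-topped cartridge into the port, lowered it home and turned it a quarter turn clockwise. Then I released it, lifted clear and handed in at about 12.7 s; no verdict was reported.

- **Seating:** lowering stopped on floor contact (5 N upward) at the expected height. At the end of the turn the tool was at 15.4°, against 15.2° for the locked position.
- **Final picture:** the cartridge is down and looks upright in the port, both slots are empty, and the hand is clear with about 0 N on it. The bar measures 107.5° against 105.2° ideal. Its centre is within about 3 mm of the port centre as the side camera sees it.
- **Wide filter:** its outline moved only 0.1 px.

Two checks disagreed:
- **Camera offset:** the two cameras differed by about 4 mm in x. I used the mean; the offset was the same for the cartridge and the port.
- **Image difference:** my image-difference check on the wide filter read high (28) and I handed in before explaining it. Checked afterwards, the whole last picture is brighter, and the outline check above shows the filter did not move.

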